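Close a thermal cycler and set its tab-lock pressure knob

TASK

Push the thermal cycler's half-open lid down until it latches. Then pinch the two orange release tabs of the knob on the lid and, keeping them pinched in, turn the knob clockwise by feel until the heated plate inside bears firmly on the tube caps, with about 14 N, without crushing them. Let go so that the tabs spring out and lock the knob, and leave the things around the machine where they stand.

Things in the scene. Friction and masses are not known exactly. Their poses are not given: they have to be found in the camera images.
- cycler: White bench-top thermal cycler, fixed, 300 (x) x 210 (y) x 120 mm high without its lid, control panel at its front. Origin: centre of its underside on the bench; x points from its front to its back, z up.
- lid (a joint): Lid angle in rad: 0 shut, grows as the front rises. The lid (200 x 190 x 55 mm, flat top) is hinged along cycler y at (135, 0, 122) mm in the cycler frame and is balanced: it stays where it is left. A spring catch resists from 0.08 rad and takes the lid only when lid_front is pushed right down on the rubber stop, with about 10 N (80 N breaks it). Latched it stays below 0.01.
- lid_front (a point): Where to push: on the lid's top face, middle of its front edge region, 175 mm in front of the hinge and, shut, 177 mm above the bench. It moves with the lid; axes as the cycler's when shut.
- knob (a joint): Knob angle in rad, grows clockwise seen from above, 0 to 1.6, starts at 0 to 0.2. 1 rad lowers the heated plate 14 mm. It meets the tube caps at an unseen angle between 0.4 and 1.1 (tubes differ in height). Free turning takes up to 0.2 N m of steady friction, which holds the setting. When the tabs spring out they drop into the nearest notch (every 0.1 rad): a shift of up to 0.05 rad.
- knob_grip (a point): On the knob's axis, 22 mm above the lid's top face, at mid-height of the tabs. z is the knob's axis, y runs from the tab_r side to the tab_l side, x along the dark knob's length (66 mm; 36 mm across the waist between the tabs, 36 mm high). A round foot, radius 37 mm, reaches 9 mm above the lid under the tabs. It turns with the knob.
- tab_l (a joint): Travel of the orange tab on the knob's +y side: about 0 (to -0.001) out, 0.005 m fully in. Ribbed flat face 24 mm wide, 10 to 33 mm above the lid's top; the faces are 55 mm apart when out, 45 mm when in. Sprung: 7 N to start, 12 N fully in. While a tab is out its tooth locks the knob: do not force it round. The tabs crack if squeezed with 40 N or more; 15 to 25 N is a good pinch.
- tab_r (a joint): The same for the tab on the knob's -y side.
- press: Carrier of the sprung heated plate, inside the lid and out of sight, driven down by the knob. Its load is the press on the tube caps: 14 N wanted, 8 to 20 N good, above 28 N they are crushed. After the plate meets the caps, a little turn takes up play; then the press grows about 45 N per rad and the torque by 0.014 N m per N plus friction: held still, 14 N feels like 0.25 N m above the reading in free turning.
- tip_box: Bystander: blue pipette tip box with a pale lid, 85 x 122 x 67 mm, beside the machine. Origin: centre of its underside.
- tube_rack: Bystander: yellow tube rack with small capped tubes, 70 x 150 x 42 mm, on the machine's other side. Origin: centre of its underside.
- reagent: Bystander: amber reagent bottle with a blue cap, 60 mm across, 130 mm tall, near the machine's right (-y) side. Origin: centre of its underside.

How it is judged:
By the outcome, as a careful person would: the job done as asked, in the order asked, and still so for the second after the job is handed in, with the robot touching nothing.
It also fails if it takes over 67 s, if anything falls off the work surface, if the arm or the gripper's body presses on something with over 40 N, if the wrist force passes 120 N, or if a joint passes its speed limit or range.

ROBOT

A 6-joint arm with a two-finger parallel gripper is mounted at the origin on the work surface. World frame = base frame: x ahead of the robot, y to its left, z up, the work surface at z = 0. Lengths are in m, angles in degrees, forces in N, time in s.
With the tool pointing down it reaches from about 0.4 to 0.825 m from the base axis. Payload 7 kg.
Tool frame: the origin (TCP) lies between the finger pads; the fingertips stand 19 mm ahead of it and the grasp point (between the pads) is the TCP; y points along the fingers, x is the direction in which the jaws open and shut, and the axes are right-handed (so a half turn about y gives the same grasp; the last joint's range is limited). The gripper opens to 88 mm and grips with 3 to 60 N. Pads are 19 mm wide; open, the fingers measure 130 mm over their backs; the gripper's body (78 mm by 193 mm) begins 47 mm behind the grasp point.
Start: joints at [-57.519, 20.546, 0.682, 0, -70.136, -16.507], TCP at [0.186, -0.649, 0.246] pointing down, gripper open.
Joint ranges: [-176.03, 176.03], [-82.01, 121.73], [-58.28, 71.71], [-173.87, 95.51], [-174.79, -0.11], [-173.66, 173.66]. Speed limits (degrees/s): [136.94, 136.94, 172.46, 180, 180, 180].

INTERFACE

Orientations are given as [roll, pitch, yaw] about the fixed x, y, z axes, in that order (R = Rz(yaw) Ry(pitch) Rx(roll)).
In Python, from plant import r gives the robot as it stands. The module is installed in compiled form; this text tells all that it offers.
- The arm moves only by the tool jog_arm, never from a script. Its argument "steps" is a list of rows, each a list of 5 numbers: the closure, from 0 (fully open) to 1 (shut), then the shift along the tool's x, y, z in m, then the turn about the tool's y in degrees. In form: [[jaw, x, y, z, turn], ...]. A call has 1 to 12 rows; each row shifts and turns the commanded pose from where the row before left it, along the tool's axes as they then stand; what a row does not reach is not made up. A row lasts 1/12 s, in which the tool goes at most 41.7 mm and 7.16 degrees, less where a joint would pass 70% of its speed; a pose out of reach is approached as far as the arm can. A call with a gripper value outside its range is refused whole. The fingers move at their own pace and stop on an object; "squeeze" is the grip in N (left out, the last holds). Time passes only in rows, so rows that do not move let the fingers close. It gives the time, the measured TCP pose, the force and the opening at its end, in the units of the state.
- r.get_state(): the state, without advancing time (a new reading comes with each control period).
- r.capture(name): name is "side" or "top" or "wrist"; returns a dict with "image" (400x640x3 uint8, red, green, blue), "vfov" (degrees; the focal length in pixels is half the picture's height over the tangent of half this angle, whatever the lens; pixels are square), "cx", "cy" (the principal point, pixels), "R" (3x3) and "t" (3): a world point X has camera coordinates R X + t; the wrist camera has in their place "tool_from_camera" (4x4, takes a point from camera to tool coordinates, whose origin is the TCP and whose axes are the tool frame's). Camera axes: x right, y down, z forward; pixel columns grow to the right and rows downward; lengths in m; the calibration is good to about 2 mm. A picture is of the moment at which its call begins: read the wrist's pose just before it. There is no depth.
- r.close_job(): hands the job in, once; it reports no verdict.
The state is a dict: "time_s": time; "joints": joint angles; "qd": joint speeds; "joint_torque": joint torques, N m; "tcp_pos": TCP position; "eef_rot": TCP orientation; "contact_force": force on the tool from outside, world axes, zero at the start; "moment": the same for the moment, N m; "gripper_width": finger opening in m.
Only numpy, scipy, OpenCV 4.12 (cv2) and the standard library are available. Lean on these libraries where they do the work, as an engineer would, in place of code of your own. Each camera call takes 0.05 s, during which the arm holds its last target.

## Working session

There is one attempt and no reset: what is moved stays moved. The work goes in short steps, Python scripts to look and compute and a tool call to move; the robot and the scene stay as the last step left them, time stands still between calls to the robot, and variables do not carry over. Pictures are saved under pics/ and viewed, and the job is handed in when it is done.

Besides the shell and the picture viewer there is one more tool, called by a JSON object that holds its "name" and its "arguments", one argument or row to a line. jog_arm: Moves the arm, as the interface text tells. Its arguments: {"type":"object","properties":{"steps":{"type":"array","items":{"type":"array","items":{"type":"number"}}},"squeeze":{"type":"number"}},"required":["steps"]}

```bash
mkdir -p pics; ls; python3 - <<'E'
from plant import r
import cv2, json, numpy as np
s=r.get_state(); print(s)
for n in ['side','top','wrist']:
    c=r.capture(n); cv2.imwrite(f'pics/{n}0.png',c['image'][:,:,::-1])
    print(n,{k:(np.round(v,4).tolist() if k!='image' else 0) for k,v in c.items()})
    np.save(f'{n}0.npy',c,allow_pickle=True)
E
```

```text
pics
{'time_s': 0.0, 'joints': array([-5.75205621e+01,  2.05913288e+01,  6.35361489e-01, -2.04726782e-02,
       -7.01365048e+01, -1.65073096e+01]), 'qd': array([-0.10655413, -0.14505251, -0.02993936, -0.04717577, -0.02520787,
       -0.02583756]), 'joint_torque': array([-2.29733712e-03, -5.82719493e+01,  2.93039292e+01,  6.99709520e+00,
        6.66759574e-03, -1.18232870e-04]), 'tcp_pos': array([ 0.18560137, -0.64851346,  0.24463482]), 'eef_rot': array([-8.99921751e+01, -9.41296050e-02,  1.05965150e+02]), 'contact_force': array([-0.62417306,  1.0762913 ,  0.28655709]), 'moment': array([-0.0220219 , -0.02017483,  0.01663205]), 'gripper_width': 0.0877815161639172}
side {'image': 0, 'vfov': 55.2853, 'cx': 325.1529, 'cy': 195.4558, 'R': [[-0.8958, -0.4443, -0.0125], [-0.2632, 0.5529, -0.7906], [0.3582, -0.7049, -0.6122]], 't': [0.5342, 0.2229, 0.8132]}
top {'image': 0, 'vfov': 51.4187, 'cx': 315.8897, 'cy': 195.1529, 'R': [[0.0102, -0.9999, 0.0097], [-0.9943, -0.0112, -0.1056], [0.1057, -0.0086, -0.9944]], 't': [0.0524, 0.5836, 1.0208]}
wrist {'image': 0, 'vfov': 64.8732, 'cx': 324.0595, 'cy': 196.8832, 'tool_from_camera': [[1.0, -0.0004, -0.0013, 0.0009], [0.0011, -0.2741, 0.9617, -0.1392], [-0.0007, -0.9617, -0.2741, 0.075], [0.0, 0.0, 0.0, 1.0]]}
```

View pics/side0.png

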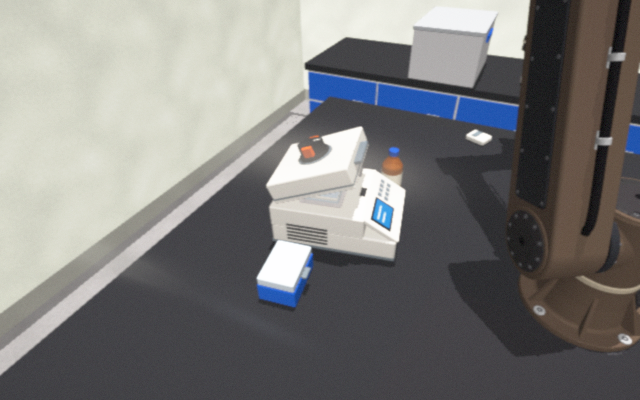

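View pics/top0.png

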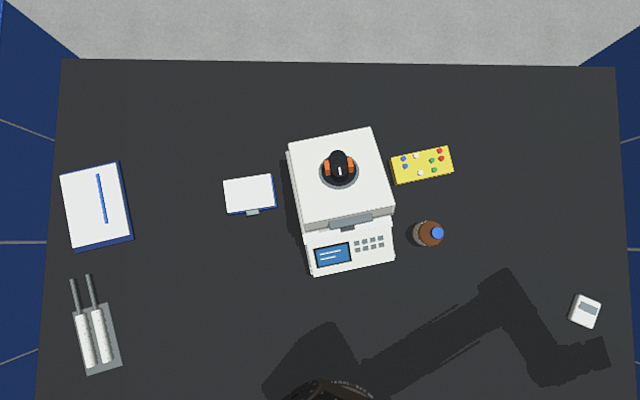

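View pics/wrist0.png

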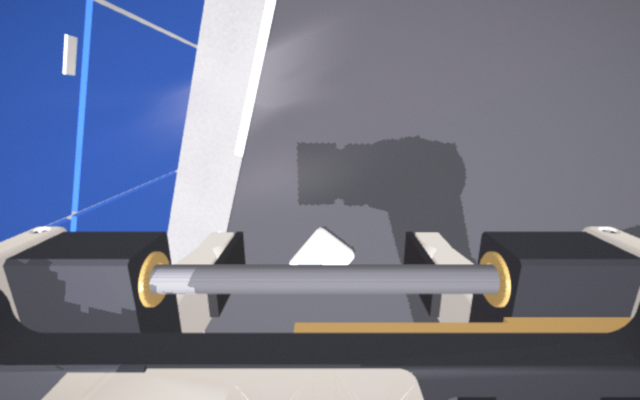

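```bash
python3 - <<'E'
import cv2
a=cv2.imread('pics/top0.png')[115:285,210:460]; cv2.imwrite('pics/top0z.png',cv2.resize(a,None,fx=3.2,fy=3.2,interpolation=cv2.INTER_CUBIC))
a=cv2.imread('pics/side0.png')[120:310,250:420]; cv2.imwrite('pics/side0z.png',cv2.resize(a,None,fx=3.1,fy=3.1,interpolation=cv2.INTER_CUBIC))
E
```

```text
(no output)
```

View pics/top0z.png

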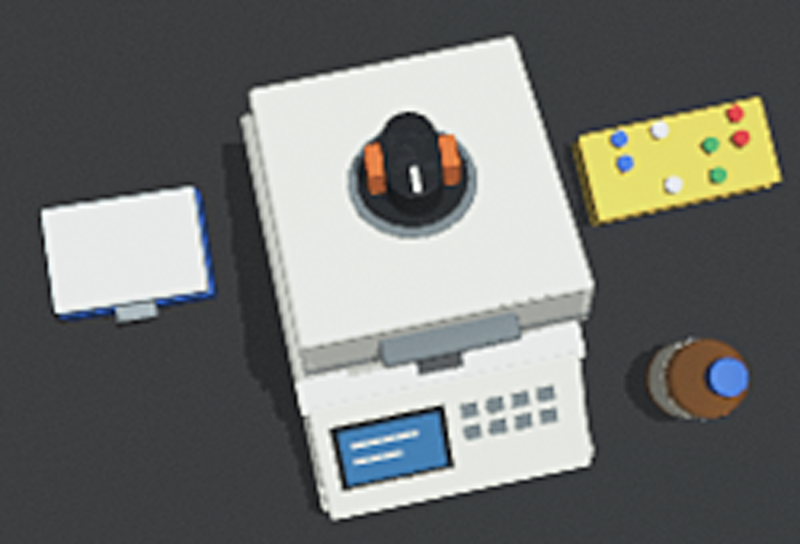

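View pics/side0z.png

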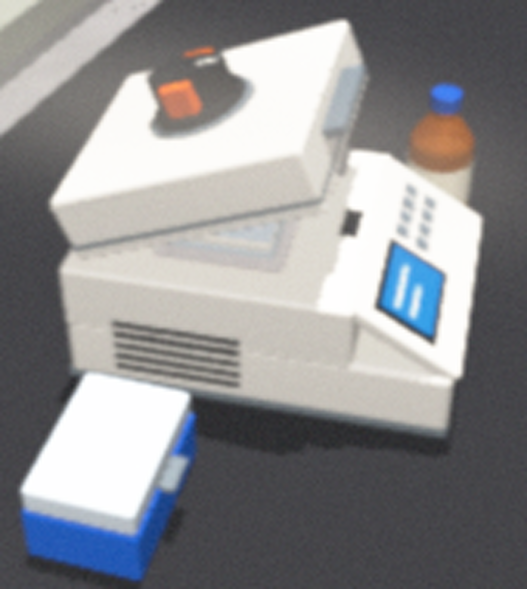

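```bash
cat > h.py <<'E'
import numpy as np, cv2
def K(c):
    f=200/np.tan(np.radians(c['vfov']/2)); return np.array([[f,0,c['cx']],[0,f,c['cy']],[0,0,1]])
def ray(c,p):
    d=c['R'].T@np.linalg.inv(K(c))@np.array([p[0],p[1],1.]); o=-c['R'].T@c['t']; return o,d/np.linalg.norm(d)
def plane(c,p,z):
    o,d=ray(c,p); return o+d*(z-o[2])/d[2]
def tri(cs,ps):
    A=np.zeros((3,3));b=np.zeros(3);R=[ray(c,p) for c,p in zip(cs,ps)]
    for o,d in R:
        P=np.eye(3)-np.outer(d,d);A+=P;b+=P@o
    X=np.linalg.solve(A,b)
    return X,[np.linalg.norm((np.eye(3)-np.outer(d,d))@(X-o))*1e3 for o,d in R]
E
python3 - <<'E'
from h import *
T=np.load('top0.npy',allow_pickle=True).item();S=np.load('side0.npy',allow_pickle=True).item()
t=lambda x,y:(x/3.2+210-.35,y/3.2+115-.35); s=lambda x,y:(x/3.1+250-.35,y/3.1+120-.35)
for n,a,b in [('BL',(250,90),(52,205)),('FL',(302,350),(300,158)),('FR',(592,287),(350,22)),('BR',(515,37),(133,75)),('panel FL bottom',(330,518),(445,433)),
  ('knobtab L ctr',(376,170),(180,98)),('tabR',(450,160),(200,50))]:
    print(n,*[np.round(q,4) for q in tri([T,S],[t(*a),s(*b)])])
for n,a in [('FL',(330,518)),('FR',(592,463))]:
    for z in (0,.05): print(n,z,plane(T,t(*a),z).round(4))
for n,a,z in [('tip FL',(57,318),0),('tipBR',(200,187),.067),('reag cap',(728,378),.13),('rackBL',(580,135),.042),('rackFL',(597,223),.042),('rackFR',(780,180),.042)]: print(n,plane(T,t(*a),z).round(3))
E
```

```text
BL [0.6836 0.123  0.1685] [1.4326 1.4326]
FL [0.5023 0.0838 0.2382] [0.0676 0.0676]
FR [ 0.5422 -0.0989  0.2436] [1.5085 1.5085]
BR [ 0.7225 -0.0613  0.1715] [1.7565 1.7565]
panel FL bottom [0.3815 0.0653 0.0106] [3.3327 3.3327]
knobtab L ctr [0.6189 0.0377 0.2293] [0.1825 0.1825]
tabR [ 0.6244 -0.0082  0.2447] [1.1154 1.1154]
FL 0 [0.3774 0.0642 0.    ]
FL 0.05 [0.3818 0.0644 0.05  ]
FR 0 [ 0.4228 -0.1455  0.    ]
FR 0.05 [ 0.4251 -0.1356  0.05  ]
tip FL [0.535 0.287 0.   ]
tipBR [0.632 0.167 0.067]
reag cap [ 0.49  -0.217  0.13 ]
rackBL [ 0.682 -0.13   0.042]
rackFL [ 0.611 -0.143  0.042]
rackFR [ 0.647 -0.288  0.042]
```

{"name": "jog_arm", "arguments": {
  "steps": [
    [1,0,-0.02,0,0],
    [1,0,-0.02,0,0],
    [1,0.026,0,-0.026,0],
    [1,0.026,0,-0.026,0],
    [1,0.026,0,-0.026,0],
    [1,0.026,0,-0.026,0],
    [1,0.026,0,-0.026,0],
    [1,0.026,0,-0.026,0],
    [1,0.026,0,-0.026,0],
    [1,0.026,0,-0.026,0],
    [1,0.026,0,-0.026,0],
    [1,0.026,0,-0.026,0]
  ],
  "squeeze": 22
}}

```text
time_s: 1.15
tcp_pos: [0.3645, -0.3257, 0.2856]
eef_rot: [-90.0, 0.0, 106.0]
contact_force: [1.0, 0.3, 1.4]
gripper_width: 0.0134
```

{"name": "jog_arm", "arguments": {
  "steps": [
    [1,0.026,0,-0.026,0],
    [1,0.026,0,-0.026,0],
    [1,0.026,0,-0.026,0],
    [1,0.026,0,-0.026,0],
    [1,0.026,0,-0.026,0],
    [1,0.026,0,-0.026,0],
    [1,0.026,0,-0.026,0],
    [1,0.026,0,-0.026,0],
    [1,0.026,0,-0.026,0],
    [1,0.026,0,-0.026,0],
    [1,0,0,0,4],
    [1,0,0,0,0]
  ]
}}

```text
time_s: 2.15
tcp_pos: [0.5429, -0.0042, 0.2847]
eef_rot: [-89.9, 0.0, 101.9]
contact_force: [0.2, 0.3, 0.1]
gripper_width: 0.0006
```

```bash
python3 - <<'E'
from plant import r
import cv2, numpy as np
s=r.get_state(); print(s)
for n in ['side','wrist']:
    c=r.capture(n); cv2.imwrite(f'pics/{n}1.png',c['image'][:,:,::-1])
E
```

```text
{'time_s': 2.15, 'joints': array([ 2.02333166e+01,  6.75142390e+00, -1.24433770e+01, -1.30262617e-02,
       -7.08941584e+01, -9.82839774e+01]), 'qd': array([-2.00397256, -1.4636903 , -1.28677244, -0.02458087, -0.26694279,
        7.25466271]), 'joint_torque': array([  1.11550122, -38.12776923,  30.11522055,   7.03614324,
         0.06421372,  -1.18783593]), 'tcp_pos': array([ 0.54294004, -0.00421019,  0.28472364]), 'eef_rot': array([-8.99101959e+01,  6.43550287e-04,  1.01945066e+02]), 'contact_force': array([0.24845476, 0.31817692, 0.13480546]), 'moment': array([-0.08942343,  0.03733774, -0.04529586]), 'gripper_width': 0.0006414295859345762}
```

View pics/side1.png

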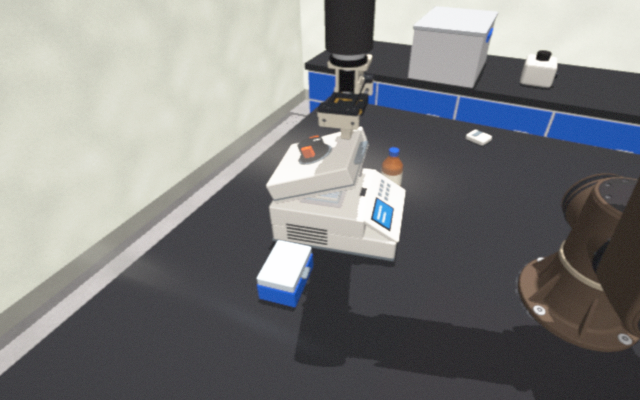

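View pics/wrist1.png

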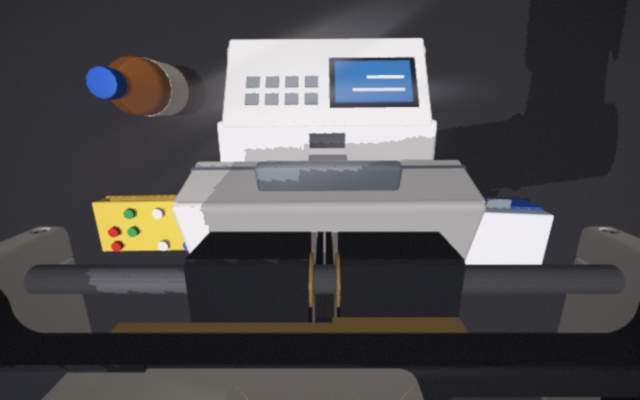

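{"name": "jog_arm", "arguments": {
  "steps": [
    [1,0,0.006,0,0],
    [1,0,0.006,0,0],
    [1,0,0.006,0,0],
    [1,0,0.006,0,0],
    [1,0,0.004,0.003,0],
    [1,0,0.004,0.003,0],
    [1,0,0.004,0.003,0],
    [1,0,0.004,0.003,0],
    [1,0,0.004,0.0025,0],
    [1,0,0.004,0.0025,0],
    [1,0,0.004,0.0025,0],
    [1,0,0.004,0.002,0]
  ]
}}

```text
time_s: 3.25
tcp_pos: [0.5213, -0.0102, 0.2292]
eef_rot: [-90.0, -0.0, 102.0]
contact_force: [1.9, -0.8, 1.4]
gripper_width: 0.0001
```

{"name": "jog_arm", "arguments": {
  "steps": [
    [1,0,0.003,0.0015,0],
    [1,0,0.003,0.0015,0],
    [1,0,0.003,0.0015,0],
    [1,0,0.003,0.001,0],
    [1,0,0.002,0.0008,0],
    [1,0,0.002,0.0008,0]
  ]
}}

```text
time_s: 3.75
tcp_pos: [0.5143, -0.0119, 0.2132]
eef_rot: [-90.0, -0.0, 102.0]
contact_force: [1.6, -0.3, 1.9]
gripper_width: 0.0007
```

{"name": "jog_arm", "arguments": {
  "steps": [
    [1,0,0.002,0.0008,0],
    [1,0,0.002,0.0008,0],
    [1,0,0.002,0.0006,0],
    [1,0,0.002,0.0006,0]
  ]
}}

```text
time_s: 4.08
tcp_pos: [0.5123, -0.0123, 0.2071]
eef_rot: [-90.1, 0.0, 102.0]
contact_force: [-5.0, 2.6, 18.1]
gripper_width: 0.0005
```

{"name": "jog_arm", "arguments": {
  "steps": [
    [1,0,0.0015,0.0004,0],
    [1,0,0.0015,0.0004,0]
  ]
}}

```text
time_s: 4.25
tcp_pos: [0.5114, -0.0125, 0.2046]
eef_rot: [-90.1, 0.0, 102.0]
contact_force: [-6.4, 1.4, 14.5]
gripper_width: 0.0002
```

{"name": "jog_arm", "arguments": {
  "steps": [
    [1,0,0.0015,0.0004,0],
    [1,0,0.0015,0.0004,0]
  ]
}}

```text
time_s: 4.42
tcp_pos: [0.5098, -0.0128, 0.2]
eef_rot: [-90.0, -0.0, 102.0]
contact_force: [-2.1, 0.6, 4.2]
gripper_width: 0.0003
```

{"name": "jog_arm", "arguments": {
  "steps": [
    [1,0,0.001,0.0003,0],
    [1,0,0.001,0.0003,0]
  ]
}}

```text
time_s: 4.58
tcp_pos: [0.5091, -0.013, 0.1972]
eef_rot: [-89.9, -0.0, 102.0]
contact_force: [0.6, -0.7, 0.5]
gripper_width: 0.0004
```

{"name": "jog_arm", "arguments": {
  "steps": [
    [1,0,0.001,0.0002,0],
    [1,0,0.001,0.0002,0]
  ]
}}

```text
time_s: 4.75
tcp_pos: [0.5088, -0.0131, 0.1957]
eef_rot: [-89.9, 0.0, 102.0]
contact_force: [-6.4, 2.3, 13.2]
gripper_width: 0.0004
```

{"name": "jog_arm", "arguments": {
  "steps": [
    [1,0,0.001,0,0],
    [1,0,0,0,0]
  ]
}}

```text
time_s: 4.92
tcp_pos: [0.5088, -0.0131, 0.1955]
eef_rot: [-90.0, 0.0, 102.0]
contact_force: [-8.1, 1.2, 14.2]
gripper_width: 0.0004
```

{"name": "jog_arm", "arguments": {
  "steps": [
    [1,0,0.001,0,0],
    [1,0,0.001,0,0],
    [1,0,0,0,0]
  ]
}}

```text
time_s: 5.17
tcp_pos: [0.5087, -0.0132, 0.1948]
eef_rot: [-90.0, 0.0, 102.0]
contact_force: [-14.5, 3.3, 24.9]
gripper_width: 0.0006
```

{"name": "jog_arm", "arguments": {
  "steps": [
    [1,0,-0.01,0,0],
    [1,0,-0.02,0,0],
    [1,0,-0.03,0,-7],
    [1,0,-0.03,0,-7],
    [0.5,0,-0.02,0,-7],
    [0,0,0,0,-7],
    [0,0,0,0,-7],
    [0,0,0,0,-7],
    [0,0,0,0,-7],
    [0,0,0,0,-7],
    [0,0,0,0,-7],
    [0,0,0,0,-7]
  ]
}}

```text
time_s: 6.17
tcp_pos: [0.5092, -0.013, 0.3021]
eef_rot: [-90.0, -0.0, 172.3]
contact_force: [-0.2, 0.2, -0.2]
gripper_width: 0.0486
```

{"name": "jog_arm", "arguments": {
  "steps": [
    [0,0,0,0,-7],
    [0,0,0,0,-7],
    [0,0,0,0,-7],
    [0,0,0,0,-7],
    [0,0,0,0,-7],
    [0,0,0,0,-7],
    [0,0,0,0,-7],
    [0,0,0,0,-7],
    [0,0,0,0,-7],
    [0,0,0,0,-7],
    [0,0,0,0,-7],
    [0,0,0,0,-7]
  ]
}}

```text
time_s: 7.17
tcp_pos: [0.5092, -0.013, 0.3021]
eef_rot: [-90.0, -0.0, -103.7]
contact_force: [-0.2, 0.4, -0.3]
gripper_width: 0.0877
```

{"name": "jog_arm", "arguments": {
  "steps": [
    [0,0,0,0,-7],
    [0,0,0,0,-7],
    [0,0,0,0,-5],
    [0,0,0,0,0],
    [0,0,0,0,0]
  ]
}}

```text
time_s: 7.58
tcp_pos: [0.5093, -0.013, 0.3022]
eef_rot: [-90.0, -0.0, -85.2]
contact_force: [0.3, -0.2, 0.4]
gripper_width: 0.0878
```

```bash
python3 - <<'E'
from plant import r
import cv2, numpy as np
s=r.get_state(); print(s)
c=r.capture('wrist'); c['pos']=s['tcp_pos'];c['rot']=s['eef_rot']; np.save('wrist2.npy',c,allow_pickle=True); cv2.imwrite('pics/wrist2.png',c['image'][:,:,::-1])
c=r.capture('side'); np.save('side2.npy',c,allow_pickle=True); cv2.imwrite('pics/side2.png',cv2.resize(c['image'][120:310,250:420,::-1],None,fx=3,fy=3,interpolation=cv2.INTER_CUBIC))
c=r.capture('top'); np.save('top2.npy',c,allow_pickle=True); cv2.imwrite('pics/top2.png',cv2.resize(c['image'][115:285,210:460,::-1],None,fx=3.2,fy=3.2,interpolation=cv2.INTER_CUBIC))
E
```

```text
{'time_s': 7.5833, 'joints': array([ 2.06540230e+01,  2.82676467e+00, -1.45380688e+01, -4.42471200e-03,
       -7.26648201e+01,  7.41449410e+01]), 'qd': array([-0.031519  , -0.13735779,  0.12226179,  0.13318993, -0.03182193,
       -1.23359237]), 'joint_torque': array([ 1.23010305e-02, -3.39167619e+01,  2.98345166e+01,  7.00547397e+00,
        8.52972432e-02,  5.39365858e-01]), 'tcp_pos': array([ 0.50925901, -0.01297986,  0.30224913]), 'eef_rot': array([-9.00296793e+01, -4.03913447e-03, -8.52023545e+01]), 'contact_force': array([ 0.2897085 , -0.21886642,  0.38988205]), 'moment': array([-0.11169204,  0.17415814, -0.03655992]), 'gripper_width': 0.08779919747605015}
```

View pics/wrist2.png

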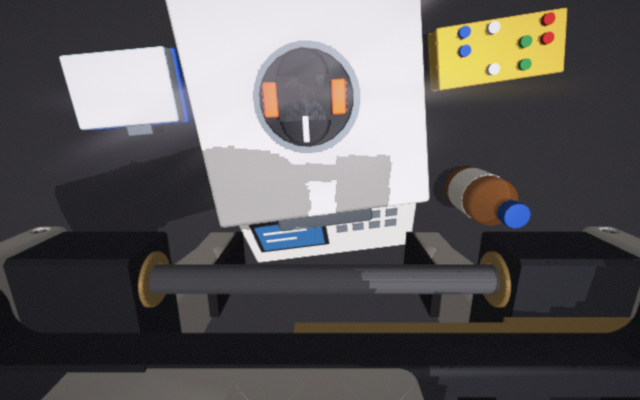

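View pics/side2.png

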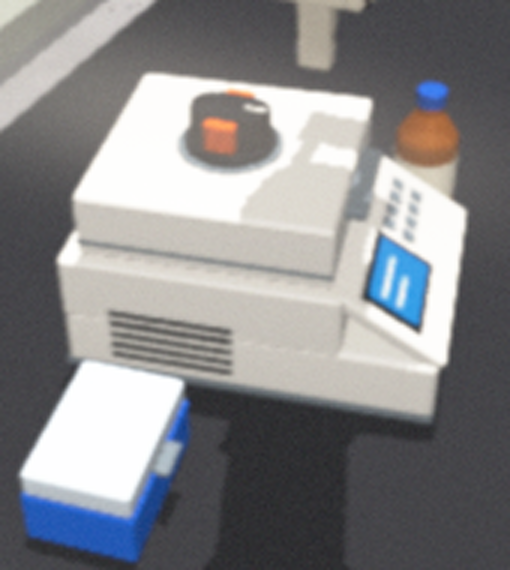

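View pics/top2.png

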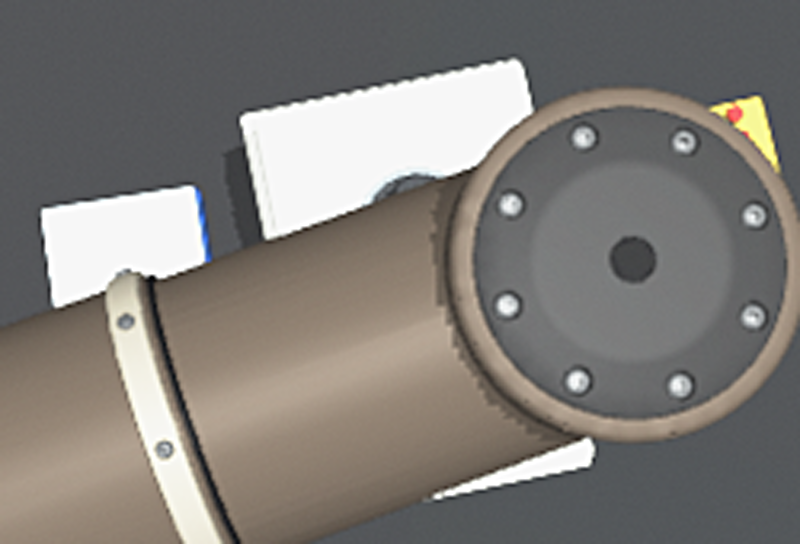

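```bash
cat >> h.py <<'E'
from scipy.spatial.transform import Rotation as Ro
def wcam(c):
    Rt=Ro.from_euler('xyz',c['rot'],degrees=True).as_matrix(); M=np.array(c['tool_from_camera'])
    Rc=Rt@M[:3,:3]; tc=Rt@M[:3,3]+c['pos']
    d=dict(c); d['R']=Rc.T; d['t']=-Rc.T@tc; return d
E
python3 - <<'E'
from h import *
c=wcam(np.load('wrist2.npy',allow_pickle=True).item()); im=c['image']
hsv=cv2.cvtColor(im,cv2.COLOR_RGB2HSV)
m=cv2.inRange(hsv,(3,150,120),(16,255,255)); m[150:]=0; m[:,:240]=0; m[:,370:]=0
n,l,st,ce=cv2.connectedComponentsWithStats(m)
P=[]
for i in range(1,n):
    if st[i,4]>50:
        print(st[i],ce[i]); 
        cn=cv2.findContours((l==i).astype(np.uint8),0,2)[0][0]; rr=cv2.minAreaRect(cn); print(rr)
        P.append([plane(c,ce[i],z) for z in (.200,.210)])
P.sort(key=lambda p:-p[0][1])
for k in (0,1):
    L,R=P[0][k],P[1][k]; d=L-R; print('ctr',(L+R)/2,'sep',np.linalg.norm(d),'ydir yaw',np.degrees(np.arctan2(-d[0],d[1])))
# foot: outer contour non-white
g=cv2.inRange(hsv,(0,0,215),(180,60,255)); 
roi=np.zeros_like(g); roi[30:165,240:375]=1
cn=cv2.findContours(((g==0)&(roi>0)).astype(np.uint8),0,1)[0]; cn=max(cn,key=cv2.contourArea)[:,0]
cn=cn[(cn[:,1]<145)&(cn[:,0]>242)&(cn[:,0]<372)]
W=np.array([plane(c,p,.186) for p in cn.astype(float)])
A=np.c_[2*W[:,:2],np.ones(len(W))]; s=np.linalg.lstsq(A,(W[:,:2]**2).sum(1),rcond=None)[0]
print('foot',s[:2],np.sqrt(s[2]+s[:2]@s[:2]),len(W))
# lid edges yaw: corners
for p in [(168,0),(222,226),(427,201),(421,0)]: print(p,plane(c,p,.177).round(4))
E
```

```text
[332 104  14  10  64] [337.53125 110.4375 ]
((338.5, 108.5), (9.0, 13.0), 90.0)Traceback (most recent call last):
  File "<stdin>", line 14, in <module>
IndexError: list index out of range
```

```bash
python3 - <<'E'
from h import *
c=wcam(np.load('wrist2.npy',allow_pickle=True).item()); im=c['image']
print(im[85:118:8,262:278:4].tolist()); print(im[85:118:8,332:346:4].tolist())
cv2.imwrite('pics/wz.png',cv2.resize(im[30:170,230:380,::-1],None,fx=4,fy=4,interpolation=cv2.INTER_NEAREST))
hsv=cv2.cvtColor(im,cv2.COLOR_RGB2HSV)
m=cv2.inRange(hsv,(3,150,150),(20,255,255))|cv2.inRange(hsv,(0,150,150),(3,255,255)); m[150:]=0; m[:,:240]=0; m[:,370:]=0
n,l,st,ce=cv2.connectedComponentsWithStats(m)
P=[]
for i in range(1,n):
    if st[i,4]>50:
        print(st[i],ce[i]); 
        cn=cv2.findContours((l==i).astype(np.uint8),0,2)[0][0]; rr=cv2.minAreaRect(cn); print(rr)
        P.append([plane(c,ce[i],z) for z in (.200,.210)])
P.sort(key=lambda p:-p[0][1])
for k in (0,1):
    L,R=P[0][k],P[1][k]; d=L-R; print('ctr',(L+R)/2,'sep',np.linalg.norm(d),'ydir yaw',np.degrees(np.arctan2(-d[0],d[1])))
g=cv2.inRange(hsv,(0,0,215),(180,60,255)); 
roi=np.zeros_like(g); roi[30:165,240:375]=1
cn=cv2.findContours(((g==0)&(roi>0)).astype(np.uint8),0,1)[0]; cn=max(cn,key=cv2.contourArea)[:,0]
cn=cn[(cn[:,1]<145)&(cn[:,0]>242)&(cn[:,0]<372)]
W=np.array([plane(c,p,.186) for p in cn.astype(float)])
A=np.c_[2*W[:,:2],np.ones(len(W))]; s=np.linalg.lstsq(A,(W[:,:2]**2).sum(1),rcond=None)[0]
print('foot',s[:2],np.sqrt(s[2]+s[:2]@s[:2]),len(W))
for p in [(168,0),(222,226),(427,201),(421,0)]: print(p,plane(c,p,.177).round(4))
E
```

```text
[[[199, 132, 120], [229, 158, 123], [229, 165, 125], [228, 159, 123]], [[182, 127, 118], [230, 160, 124], [229, 164, 124], [229, 165, 124]], [[155, 120, 120], [230, 159, 123], [231, 166, 125], [229, 168, 123]], [[103, 100, 107], [231, 156, 114], [232, 164, 115], [231, 167, 114]], [[167, 173, 186], [157, 100, 85], [164, 98, 79], [156, 95, 79]]]
[[[224, 141, 102], [232, 167, 114], [232, 173, 118], [226, 144, 107]], [[217, 137, 111], [230, 170, 125], [229, 173, 126], [228, 156, 122]], [[200, 119, 91], [233, 169, 113], [233, 174, 117], [230, 154, 108]], [[179, 96, 61], [235, 169, 101], [235, 167, 99], [233, 154, 91]], [[84, 84, 90], [82, 84, 90], [85, 85, 91], [85, 86, 91]]]
[332 104  14  10  63] [337.61904762 110.3968254 ]
((338.5, 108.5), (9.0, 13.0), 90.0)Traceback (most recent call last):
  File "<stdin>", line 16, in <module>
IndexError: list index out of range
```

View pics/wz.png

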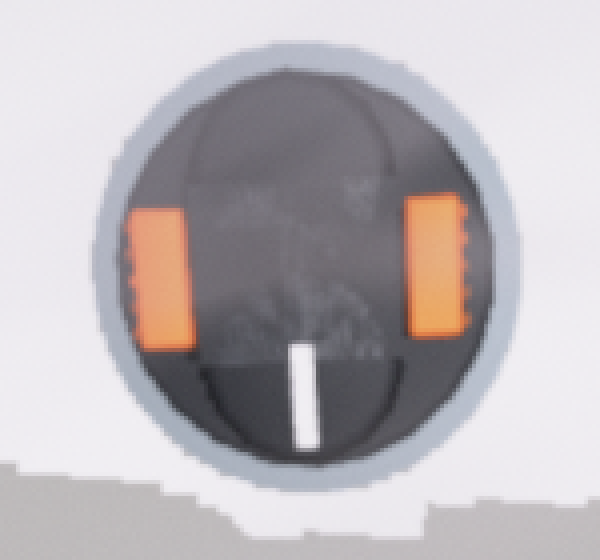

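```bash
cat > knob.py <<'E'
from h import *
def knob(c,box=(30,165,240,375)):
    im=c['image']; hsv=cv2.cvtColor(im,cv2.COLOR_RGB2HSV)
    m=cv2.inRange(hsv,(2,90,190),(25,255,255)); k=np.zeros_like(m); k[box[0]:box[1],box[2]:box[3]]=255; m&=k
    n,l,st,ce=cv2.connectedComponentsWithStats(m); P=[]
    for i in range(1,n):
        if st[i,4]>50:
            cn=cv2.findContours((l==i).astype(np.uint8),0,2)[0][0]; rr=cv2.minAreaRect(cn); print(st[i],ce[i].round(1),rr)
            P.append([plane(c,rr[0],z) for z in (.200,.210)]+[plane(c,p,.21) for p in cv2.boxPoints(rr)])
    P.sort(key=lambda p:-p[0][1])
    for k in (0,1):
        L,R=P[0][k],P[1][k]; d=L-R; print('ctr',(L+R)/2,'sep',np.linalg.norm(d),'ydir yaw',np.degrees(np.arctan2(-d[0],d[1])))
    for p in P:
        q=np.array(p[2:]); e=[q[1]-q[0],q[2]-q[1]]; print('tab dims',[np.linalg.norm(v).round(4) for v in e],[np.degrees(np.arctan2(v[1],v[0])).round(1) for v in e])
    g=cv2.inRange(hsv,(0,0,212),(180,30,255))
    g2=((g==0)&(k>=0)); roi=np.zeros_like(m); roi[box[0]:box[1],box[2]:box[3]]=1
    cn=cv2.findContours(((g==0)&(roi>0)).astype(np.uint8),0,1)[0]; cn=max(cn,key=cv2.contourArea)[:,0]
    cn=cn[(cn[:,1]<145)&(cn[:,0]>box[2]+2)&(cn[:,0]<box[3]-3)]
    W=np.array([plane(c,p,.186) for p in cn.astype(float)])
    A=np.c_[2*W[:,:2],np.ones(len(W))]; s=np.linalg.lstsq(A,(W[:,:2]**2).sum(1),rcond=None)[0]
    print('foot',s[:2],np.sqrt(s[2]+s[:2]@s[:2]),len(W))
E
python3 - <<'E'
from knob import *
c=wcam(np.load('wrist2.npy',allow_pickle=True).item()); knob(c)
for p in [(168,0),(222,226),(427,201),(421,0)]: print(p,plane(c,p,.177).round(4))
E
```

```text
[332  79  15  35 479] [338.6  95.7] ((339.0, 96.0), (34.0, 14.0), 90.0)
[262  82  17  35 476] [269.9  99. ] ((269.8499755859375, 99.05000305175781), (34.89691162109375, 13.958763122558594), 85.60128784179688)
ctr [0.58727474 0.00841441 0.2       ] sep 0.05066576090487517 ydir yaw 7.1647387974126735
ctr [0.5870671  0.00781246 0.21      ] sep 0.048566680909031504 ydir yaw 7.1647387974127135
tab dims [np.float64(0.0097), np.float64(0.0233)] [np.float64(-81.1), np.float64(-173.0)]
tab dims [np.float64(0.0097), np.float64(0.0227)] [np.float64(-85.2), np.float64(-174.1)]
foot [0.58663149 0.00789066] 0.040935823175447264 262
(168, 0) [0.6481 0.1149 0.177 ]
(222, 226) [0.4718 0.0763 0.177 ]
(427, 201) [ 0.5102 -0.1031  0.177 ]
(421, 0) [ 0.6637 -0.0718  0.177 ]
```

{"name": "jog_arm", "arguments": {
  "steps": [
    [0,0,0,0,-2.4],
    [0,-0.0028,0,0.02,0],
    [0,-0.0028,0,0.02,0],
    [0,-0.0028,0,0.02,0],
    [0,-0.0027,0,0.0197,0],
    [0,0,0.02,0,0],
    [0,0,0.02,0,0],
    [0,0,0.02,0,0],
    [0,0,0.01,0,0],
    [0,0,0,0,0],
    [0,0,0,0,0]
  ]
}}

```text
time_s: 8.65
tcp_pos: [0.587, 0.0082, 0.2328]
eef_rot: [-90.0, -0.0, -82.7]
contact_force: [0.0, 0.1, 0.2]
gripper_width: 0.0877
```

```bash
python3 - <<'E'
from plant import r
import cv2, numpy as np
s=r.get_state(); print(s)
c=r.capture('wrist'); c['pos']=s['tcp_pos'];c['rot']=s['eef_rot']; np.save('wrist3.npy',c,allow_pickle=True); cv2.imwrite('pics/wrist3.png',c['image'][:,:,::-1])
c=r.capture('side'); np.save('side3.npy',c,allow_pickle=True); cv2.imwrite('pics/side3.png',cv2.resize(c['image'][80:240,250:420,::-1],None,fx=3.6,fy=3.6,interpolation=cv2.INTER_CUBIC))
E
```

```text
{'time_s': 8.65, 'joints': array([ 1.98809314e+01,  1.28459057e+01, -1.18363964e+01,  2.93114546e-02,
       -6.53517092e+01,  7.74541685e+01]), 'qd': array([-0.0089125 , -1.16943519,  1.53006517,  0.4274893 , -0.23808913,
        0.17589646]), 'joint_torque': array([-1.66754070e-02, -4.50406945e+01,  2.71258646e+01,  6.32857427e+00,
        1.69834052e-01, -1.58375065e-02]), 'tcp_pos': array([0.58704031, 0.00815171, 0.23279807]), 'eef_rot': array([-9.00274166e+01, -3.33861045e-02, -8.26526600e+01]), 'contact_force': array([0.03975992, 0.13113818, 0.24153107]), 'moment': array([-0.10562451,  0.08596533,  0.04934568]), 'gripper_width': 0.08767748372917386}
```

View pics/wrist3.png

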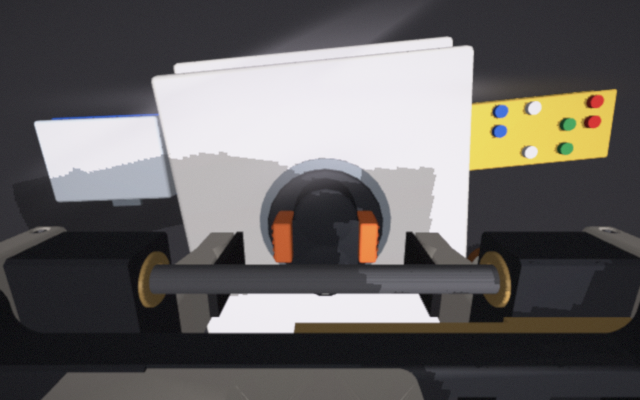

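View pics/side3.png

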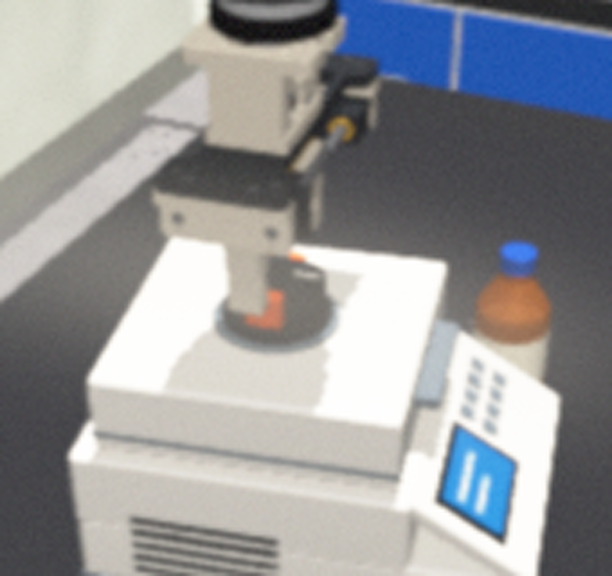

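{"name": "jog_arm", "arguments": {
  "steps": [
    [0,0,0.01,0,0],
    [0,0,0.008,0,0],
    [0,0,0.004,0,0],
    [0,0,0.0025,0,0],
    [0,0,0,0,0],
    [0,0,0,0,0]
  ]
}}

```text
time_s: 9.25
tcp_pos: [0.587, 0.0083, 0.208]
eef_rot: [-90.0, -0.0, -82.6]
contact_force: [0.6, -0.0, 0.5]
gripper_width: 0.0881
```

{"name": "jog_arm", "arguments": {
  "steps": [
    [0.34,0,0,0,0],
    [0.34,0,0,0,0],
    [0.34,0,0,0,0],
    [0.34,0,0,0,0],
    [0.37,0,0,0,0],
    [0.4,0,0,0,0]
  ],
  "squeeze": 20
}}

```text
time_s: 9.75
tcp_pos: [0.587, 0.008, 0.2084]
eef_rot: [-90.0, -0.0, -82.6]
contact_force: [-0.1, -1.3, 1.8]
gripper_width: 0.0552
```

{"name": "jog_arm", "arguments": {
  "steps": [
    [0.42,0,0,0,0],
    [0.44,0,0,0,0],
    [0.46,0,0,0,0],
    [0.48,0,0,0,0],
    [0.5,0,0,0,0],
    [0.52,0,0,0,0],
    [0.54,0,0,0,0],
    [0.54,0,0,0,0]
  ]
}}

```text
time_s: 10.42
tcp_pos: [0.5871, 0.0077, 0.2084]
eef_rot: [-90.0, -0.0, -82.6]
contact_force: [0.0, -5.3, 4.8]
gripper_width: 0.0443
```

```bash
cat > st.py <<'E'
from plant import r
import numpy as np
s=r.get_state(); print({k:np.round(s[k],4).tolist() for k in ('time_s','tcp_pos','eef_rot','contact_force','moment','gripper_width')}, 'j6',s['joints'][5].round(2),'tau6',s['joint_torque'][5].round(3))
E
python3 st.py
```

```text
{'time_s': 10.4167, 'tcp_pos': [0.5871, 0.0077, 0.2084], 'eef_rot': [-89.9854, -0.0462, -82.6262], 'contact_force': [0.0352, -5.2768, 4.817], 'moment': [-2.0459, 0.2236, 0.0216], 'gripper_width': 0.0443} j6 77.49 tau6 -0.055
```

{"name": "jog_arm", "arguments": {
  "steps": [
    [0.54,0.0004,0,0,1],
    [0.54,0,0,0,2],
    [0.54,0,0,0,2],
    [0.54,0,0,0,0]
  ]
}}

```text
time_s: 10.75
tcp_pos: [0.5871, 0.0078, 0.2084]
eef_rot: [-90.0, -0.0, -87.8]
contact_force: [-0.7, -2.7, 4.3]
gripper_width: 0.0446
```

```bash
python3 st.py
```

```text
{'time_s': 10.75, 'tcp_pos': [0.5871, 0.0078, 0.2084], 'eef_rot': [-89.9798, -0.0081, -87.7574], 'contact_force': [-0.7419, -2.7384, 4.3099], 'moment': [-1.36, 0.4896, 0.1281], 'gripper_width': 0.0446} j6 72.4 tau6 -0.661
```

{"name": "jog_arm", "arguments": {
  "steps": [
    [0.54,0,0,0,2],
    [0.54,0,0,0,2],
    [0.54,0,0,0,2],
    [0.54,0,0,0,0]
  ]
}}

```text
time_s: 11.08
tcp_pos: [0.587, 0.0079, 0.2084]
eef_rot: [-90.0, -0.0, -93.8]
contact_force: [-1.0, -2.8, 5.4]
gripper_width: 0.0445
```

```bash
python3 st.py
```

```text
{'time_s': 11.0833, 'tcp_pos': [0.587, 0.0079, 0.2084], 'eef_rot': [-89.9788, -0.0011, -93.7572], 'contact_force': [-0.9973, -2.8004, 5.4412], 'moment': [-1.1712, 0.6105, 0.0456], 'gripper_width': 0.0445} j6 66.4 tau6 -0.667
```

{"name": "jog_arm", "arguments": {
  "steps": [
    [0.54,0,0,0,2],
    [0.54,0,0,0,2],
    [0.54,0,0,0,0]
  ]
}}

```text
time_s: 11.33
tcp_pos: [0.5871, 0.0079, 0.2084]
eef_rot: [-90.0, 0.0, -97.8]
contact_force: [-1.7, -2.8, 5.5]
gripper_width: 0.0445
```

```bash
python3 st.py
```

```text
{'time_s': 11.3333, 'tcp_pos': [0.5871, 0.0079, 0.2084], 'eef_rot': [-89.9775, 0.0049, -97.7543], 'contact_force': [-1.6879, -2.8365, 5.4586], 'moment': [-1.0697, 0.5695, 0.0796], 'gripper_width': 0.0445} j6 62.4 tau6 -0.659
```

{"name": "jog_arm", "arguments": {
  "steps": [
    [0.54,0,0,0,2],
    [0.54,0,0,0,0]
  ]
}}

```text
time_s: 11.5
tcp_pos: [0.5871, 0.0079, 0.2084]
eef_rot: [-90.0, 0.0, -99.7]
contact_force: [-0.9, -2.1, 5.0]
gripper_width: 0.0442
```

```bash
python3 st.py
```

```text
{'time_s': 11.5, 'tcp_pos': [0.5871, 0.0079, 0.2084], 'eef_rot': [-89.9753, 0.0109, -99.7427], 'contact_force': [-0.903, -2.0625, 5.0366], 'moment': [-1.0309, 0.5765, 0.0632], 'gripper_width': 0.0442} j6 60.41 tau6 -0.58
```

```bash
cat > avg.py <<'E'
from plant import r
import numpy as np,sys
n=int(sys.argv[1]) if len(sys.argv)>1 else 8
M=[];F=[];T=[]
for i in range(n):
    r.capture('side'); s=r.get_state(); M.append(s['moment']);F.append(s['contact_force']);T.append(s['joint_torque'][5])
M=np.array(M);print(round(s['time_s'],2),'yaw',s['eef_rot'][2].round(2),'w',s['gripper_width'].round(4),'Mz',M[:,2].mean().round(3),'+-',(M[:,2].std()/np.sqrt(n)).round(3),'M',M.mean(0).round(2),'F',np.mean(F,0).round(1),'t6',np.mean(T).round(3))
E
python3 avg.py
```

```text
Traceback (most recent call last):
  File "avg.py", line 7, in <module>
    M=np.array(M);print(round(s['time_s'],2),'yaw',s['eef_rot'][2].round(2),'w',s['gripper_width'].round(4),'Mz',M[:,2].mean().round(3),'+-',(M[:,2].std()/np.sqrt(n)).round(3),'M',M.mean(0).round(2),'F',np.mean(F,0).round(1),'t6',np.mean(T).round(3))
                                                                                ^^^^^^^^^^^^^^^^^^^^^^^^
AttributeError: 'float' object has no attribute 'round'
```

```bash
sed -i "s/s\['gripper_width'\].round(4)/round(s['gripper_width'],4)/" avg.py; python3 avg.py
```

```text
12.3 yaw -99.64 w 0.0447 Mz 0.016 +- 0.015 M [-1.04  0.56  0.02] F [-1.1 -2.5  5.3] t6 -0.002
```

{"name": "jog_arm", "arguments": {
  "steps": [
    [0.54,0,0,0,1.2],
    [0.54,0,0,0,1.2],
    [0.54,0,0,0,0.4],
    [0.54,0,0,0,0.2]
  ]
}}

```text
time_s: 12.63
tcp_pos: [0.587, 0.008, 0.2084]
eef_rot: [-90.0, 0.0, -102.7]
contact_force: [-0.8, -2.5, 5.2]
gripper_width: 0.0445
```

```bash
python3 st.py; python3 avg.py 4
```

```text
{'time_s': 12.6333, 'tcp_pos': [0.587, 0.008, 0.2084], 'eef_rot': [-89.9808, 0.0121, -102.6516], 'contact_force': [-0.8429, -2.4833, 5.1853], 'moment': [-0.8968, 0.5769, 0.1306], 'gripper_width': 0.0445} j6 57.5 tau6 -0.207
12.83 yaw -102.63 w 0.0446 Mz 0.152 +- 0.009 M [-0.97  0.58  0.15] F [-0.6 -2.7  5.4] t6 -0.169
```

{"name": "jog_arm", "arguments": {
  "steps": [
    [0.54,0,0,0,1.2],
    [0.54,0,0,0,1.2],
    [0.54,0,0,0,0.4],
    [0.54,0,0,0,0.2]
  ]
}}

```text
time_s: 13.17
tcp_pos: [0.5871, 0.008, 0.2084]
eef_rot: [-90.0, 0.0, -105.7]
contact_force: [-1.6, -1.7, 5.2]
gripper_width: 0.0444
```

```bash
python3 st.py; python3 avg.py 4
```

```text
{'time_s': 13.1667, 'tcp_pos': [0.5871, 0.008, 0.2084], 'eef_rot': [-89.9756, 0.0203, -105.6517], 'contact_force': [-1.5722, -1.7171, 5.1825], 'moment': [-0.9336, 0.628, 0.1634], 'gripper_width': 0.0444} j6 54.5 tau6 -0.207
13.37 yaw -105.63 w 0.0447 Mz 0.157 +- 0.009 M [-0.89  0.58  0.16] F [-0.7 -2.2  5.3] t6 -0.169
```

{"name": "jog_arm", "arguments": {
  "steps": [
    [0.54,0,0,0,1.2],
    [0.54,0,0,0,1.2],
    [0.54,0,0,0,0.4],
    [0.54,0,0,0,0.2]
  ]
}}

```text
time_s: 13.7
tcp_pos: [0.5871, 0.0081, 0.2084]
eef_rot: [-90.0, 0.0, -108.7]
contact_force: [-1.9, -2.6, 5.0]
gripper_width: 0.0445
```

```bash
python3 st.py; python3 avg.py 4
```

```text
{'time_s': 13.7, 'tcp_pos': [0.5871, 0.0081, 0.2084], 'eef_rot': [-89.9772, 0.0237, -108.6503], 'contact_force': [-1.9002, -2.6083, 5.0407], 'moment': [-0.7897, 0.5748, 0.1365], 'gripper_width': 0.0445} j6 51.5 tau6 -0.207
13.9 yaw -108.62 w 0.0444 Mz 0.141 +- 0.014 M [-0.78  0.57  0.14] F [-1.2 -1.9  6.1] t6 -0.169
```

{"name": "jog_arm", "arguments": {
  "steps": [
    [0.54,0,0,0,1.2],
    [0.54,0,0,0,1.2],
    [0.54,0,0,0,0.4],
    [0.54,0,0,0,0.2]
  ]
}}

```text
time_s: 14.23
tcp_pos: [0.5871, 0.0081, 0.2084]
eef_rot: [-90.0, 0.0, -111.6]
contact_force: [-1.4, -2.8, 5.6]
gripper_width: 0.0445
```

```bash
python3 avg.py 4
```

```text
14.43 yaw -111.62 w 0.0444 Mz 0.17 +- 0.008 M [-0.76  0.55  0.17] F [-1.  -1.4  5.3] t6 -0.169
```

{"name": "jog_arm", "arguments": {
  "steps": [
    [0.54,0,0,0,1.2],
    [0.54,0,0,0,1.2],
    [0.54,0,0,0,0.4],
    [0.54,0,0,0,0.2]
  ]
}}

```text
time_s: 14.77
tcp_pos: [0.5871, 0.0082, 0.2084]
eef_rot: [-90.0, 0.0, -114.6]
contact_force: [-0.8, -1.1, 4.4]
gripper_width: 0.0447
```

```bash
python3 avg.py 4
```

```text
14.97 yaw -114.63 w 0.0443 Mz 0.133 +- 0.019 M [-0.66  0.57  0.13] F [-1.4 -1.9  5.4] t6 -0.17
```

{"name": "jog_arm", "arguments": {
  "steps": [
    [0.54,0,0,0,1.2],
    [0.54,0,0,0,1.2],
    [0.54,0,0,0,0.4],
    [0.54,0,0,0,0.2]
  ]
}}

```text
time_s: 15.3
tcp_pos: [0.5872, 0.0082, 0.2084]
eef_rot: [-90.0, 0.0, -117.7]
contact_force: [-1.0, -1.6, 5.4]
gripper_width: 0.0445
```

```bash
python3 avg.py 4
```

```text
15.5 yaw -117.62 w 0.0448 Mz 0.153 +- 0.008 M [-0.62  0.55  0.15] F [-0.6 -1.4  5.5] t6 -0.17
```

{"name": "jog_arm", "arguments": {
  "steps": [
    [0.54,0,0,0,1.2],
    [0.54,0,0,0,1.2],
    [0.54,0,0,0,0.4],
    [0.54,0,0,0,0.2]
  ]
}}

```text
time_s: 15.83
tcp_pos: [0.5872, 0.0083, 0.2084]
eef_rot: [-90.0, 0.0, -120.6]
contact_force: [-1.9, -1.3, 5.1]
gripper_width: 0.0445
```

```bash
python3 avg.py 4
```

```text
16.03 yaw -120.62 w 0.0447 Mz 0.191 +- 0.02 M [-0.51  0.52  0.19] F [-0.9 -1.5  5.1] t6 -0.213
```

{"name": "jog_arm", "arguments": {
  "steps": [
    [0.54,0,0,0,1.2],
    [0.54,0,0,0,1.2],
    [0.54,0,0,0,0.4],
    [0.54,0,0,0,0.2]
  ]
}}

```text
time_s: 16.37
tcp_pos: [0.5872, 0.0083, 0.2085]
eef_rot: [-90.0, 0.1, -123.6]
contact_force: [-1.4, -0.8, 6.4]
gripper_width: 0.0448
```

```bash
python3 avg.py 4
```

```text
16.57 yaw -123.62 w 0.0448 Mz 0.239 +- 0.011 M [-0.47  0.54  0.24] F [-0.9 -1.4  5.3] t6 -0.248
```

{"name": "jog_arm", "arguments": {
  "steps": [
    [0.54,0,0,0,1.2],
    [0.54,0,0,0,1.2],
    [0.54,0,0,0,0.4],
    [0.54,0,0,0,0.2]
  ]
}}

```text
time_s: 16.9
tcp_pos: [0.5873, 0.0083, 0.2085]
eef_rot: [-90.0, 0.1, -126.6]
contact_force: [-0.8, -0.8, 4.9]
gripper_width: 0.0443
```

```bash
python3 avg.py 4
```

```text
17.1 yaw -126.61 w 0.0446 Mz 0.257 +- 0.015 M [-0.43  0.52  0.26] F [-0.9 -0.8  5.6] t6 -0.279
```

{"name": "jog_arm", "arguments": {
  "steps": [
    [0.54,0,0,0,1.2],
    [0.54,0,0,0,1.2],
    [0.54,0,0,0,0.4],
    [0.54,0,0,0,0.2]
  ]
}}

```text
time_s: 17.43
tcp_pos: [0.5874, 0.0084, 0.2086]
eef_rot: [-90.0, 0.1, -129.6]
contact_force: [-1.0, -1.0, 6.8]
gripper_width: 0.0443
```

```bash
python3 avg.py 4
```

```text
17.63 yaw -129.6 w 0.0447 Mz 0.278 +- 0.011 M [-0.34  0.52  0.28] F [-0.6 -1.3  6.7] t6 -0.309
```

{"name": "jog_arm", "arguments": {
  "steps": [
    [0.54,0,0,0,1.2],
    [0.54,0,0,0,1.2],
    [0.54,0,0,0,0.4],
    [0.54,0,0,0,0.2]
  ]
}}

```text
time_s: 17.97
tcp_pos: [0.5875, 0.0084, 0.2087]
eef_rot: [-90.0, 0.1, -132.6]
contact_force: [-1.1, -0.6, 6.5]
gripper_width: 0.0445
```

```bash
python3 avg.py 4
```

```text
18.17 yaw -132.59 w 0.0447 Mz 0.311 +- 0.003 M [-0.31  0.48  0.31] F [-0.8 -0.7  6.4] t6 -0.343
```

{"name": "jog_arm", "arguments": {
  "steps": [
    [0.54,0,0,0,1.2],
    [0.54,0,0,0,1.2],
    [0.54,0,0,0,0.4],
    [0.54,0,0,0,0.2]
  ]
}}

```text
time_s: 18.5
tcp_pos: [0.5875, 0.0085, 0.2087]
eef_rot: [-90.0, 0.1, -135.6]
contact_force: [-0.5, -0.6, 6.1]
gripper_width: 0.0448
```

```bash
python3 avg.py 4
```

```text
18.7 yaw -135.59 w 0.0445 Mz 0.327 +- 0.009 M [-0.26  0.44  0.33] F [-1.1 -0.6  6.2] t6 -0.378
```

{"name": "jog_arm", "arguments": {
  "steps": [
    [0.54,0,0,0,1.2],
    [0.54,0,0,0,1.2],
    [0.54,0,0,0,0.6],
    [0.54,0,0,0,0.4],
    [0.54,0,0,0,0.2]
  ]
}}

```text
time_s: 19.12
tcp_pos: [0.5876, 0.0085, 0.2087]
eef_rot: [-90.0, 0.1, -139.2]
contact_force: [-0.1, 0.1, 6.4]
gripper_width: 0.0445
```

```bash
python3 avg.py 8; python3 - <<'E'
from plant import r
import cv2, numpy as np
c=r.capture('wrist');cv2.imwrite('pics/wrist4.png',c['image'][:,:,::-1])
E
```

```text
19.52 yaw -139.19 w 0.0443 Mz 0.401 +- 0.007 M [-0.2   0.43  0.4 ] F [-0.1 -0.6  6. ] t6 -0.404
```

View pics/wrist4.png

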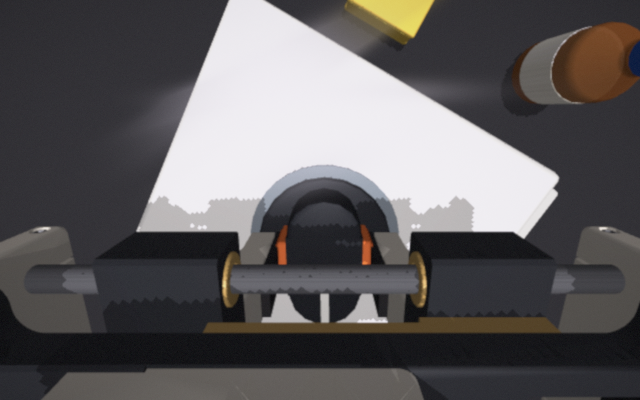

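{"name": "jog_arm", "arguments": {
  "steps": [
    [0.45,0,0,0,0],
    [0.4,0,0,0,0],
    [0.35,0,0,0,0],
    [0.2,0,0,0,0],
    [0,0,0,0,0],
    [0,0,0,0,0],
    [0,0,0,0,0]
  ]
}}

```text
time_s: 20.15
tcp_pos: [0.5867, 0.0081, 0.2075]
eef_rot: [-90.0, -0.0, -139.2]
contact_force: [-0.2, -0.2, -0.5]
gripper_width: 0.0781
```

```bash
python3 avg.py 2
```

```text
20.25 yaw -139.23 w 0.0847 Mz 0.026 +- 0.001 M [-0.01  0.15  0.03] F [ 0.2 -0.2  0. ] t6 -0.002
```

{"name": "jog_arm", "arguments": {
  "steps": [
    [0,0,-0.01,0,0],
    [0,0,-0.02,0,0],
    [0,0,-0.03,0,0],
    [0,0,-0.03,0,0],
    [0,0,-0.005,-0.025,0],
    [0,0,0,-0.03,0],
    [0,0,0,-0.025,0],
    [0,0,0,0,0],
    [0,0,0,0,0]
  ]
}}

```text
time_s: 21.0
tcp_pos: [0.5343, 0.0693, 0.3044]
eef_rot: [-90.0, 0.1, -139.1]
contact_force: [-0.9, -0.6, 0.5]
gripper_width: 0.0877
```

```bash
python3 - <<'E'
from plant import r
import cv2, numpy as np
from knob import *
s=r.get_state(); print(s['time_s'],s['contact_force'])
c=r.capture('wrist'); c['pos']=s['tcp_pos'];c['rot']=s['eef_rot']; np.save('wrist5.npy',c,allow_pickle=True); cv2.imwrite('pics/wrist5.png',c['image'][:,:,::-1])
c2=r.capture('side'); cv2.imwrite('pics/side5.png',c2['image'][:,:,::-1])
try: knob(wcam(c))
except Exception as e: print(e)
E
```

```text
21.0 [-0.88202851 -0.55909067  0.47367856]
[282  79  15  34 467] [289.5  95.3] ((289.0, 95.5), (33.0, 14.0), 90.0)
[351  78  15  35 474] [357.8  95.2] ((358.0, 95.0), (34.0, 14.0), 90.0)
ctr [0.5875403  0.00760467 0.2       ] sep 0.05085536288246571 ydir yaw -48.755904522531765
ctr [0.58729838 0.00785413 0.21      ] sep 0.048767625239252085 ydir yaw -48.755904522531786
tab dims [np.float64(0.0098), np.float64(0.0222)] [np.float64(-139.2), np.float64(129.4)]
tab dims [np.float64(0.0098), np.float64(0.0229)] [np.float64(-139.2), np.float64(132.9)]
foot [0.58660857 0.00844373] 0.04098513676114641 218
```

View pics/wrist5.png

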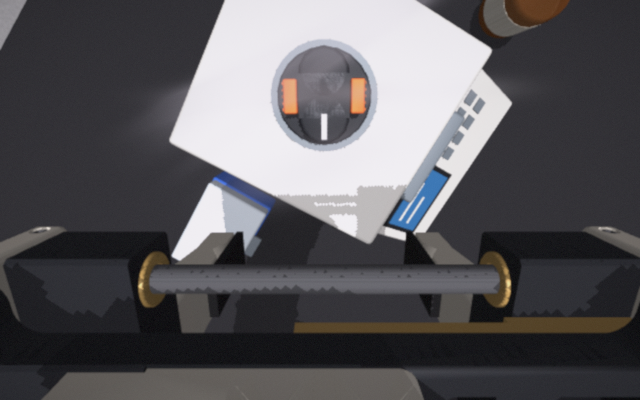

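View pics/side5.png

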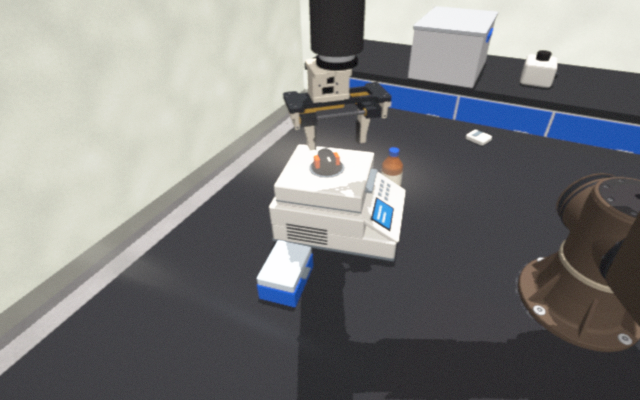

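{"name": "jog_arm", "arguments": {
  "steps": [
    [0,0,-0.01,0,0],
    [0,0,-0.02,0,0],
    [0,-0.02,-0.01,-0.02,0],
    [0,-0.02,0,-0.025,0],
    [0,-0.02,0,-0.025,0],
    [0,-0.02,0,-0.025,0],
    [0,-0.02,0,-0.025,0],
    [0,-0.02,0,-0.025,0],
    [0,-0.02,0,-0.025,0],
    [0,-0.02,0,-0.025,0],
    [0,0,0,0,0],
    [0,0,0,0,0]
  ]
}}

```text
time_s: 22.1
tcp_pos: [0.529, 0.3218, 0.3425]
eef_rot: [-90.0, -0.1, -139.2]
contact_force: [0.5, -0.0, -1.2]
gripper_width: 0.0879
```

```bash
python3 - <<'E'
from plant import r
import cv2, numpy as np
s=r.get_state(); print(s['time_s'],s['contact_force'],s['tcp_pos'])
c=r.capture('top'); cv2.imwrite('pics/top6.png',c['image'][:,:,::-1])
c2=r.capture('side')
a=np.load('top0.npy',allow_pickle=True).item()['image'];b=c['image']
# bystander check: centroids before/after in the top view
for n,lo,hi,box in [('rack',(20,120,100),(35,255,255),(130,200,385,465)),('cap',(100,120,120),(125,255,255),(215,255,420,455)),('tip',(0,0,200),(180,60,255),(165,220,215,280))]:
    o=[]
    for im in (a,b):
        m=cv2.inRange(cv2.cvtColor(im,cv2.COLOR_RGB2HSV),lo,hi)[box[0]:box[1],box[2]:box[3]]; y,x=np.nonzero(m); o.append((round(x.mean()+box[2],2),round(y.mean()+box[0],2),len(x)) if len(x) else None)
    print(n,o)
cv2.imwrite('pics/side6.png',cv2.resize(c2['image'][120:310,250:420,::-1],None,fx=3,fy=3,interpolation=cv2.INTER_CUBIC))
E
```

```text
22.1 [ 0.48628716 -0.03395801 -1.16896903] [0.52900761 0.32177652 0.34251553]
rack [(np.float64(421.73), np.float64(165.2), 1463), (np.float64(421.62), np.float64(165.22), 1468)]
cap [(np.float64(437.25), np.float64(232.35), 117), (np.float64(437.25), np.float64(232.35), 117)]
tip [(np.float64(248.37), np.float64(192.95), 1553), (np.float64(248.44), np.float64(193.09), 1571)]
```

View pics/top6.png

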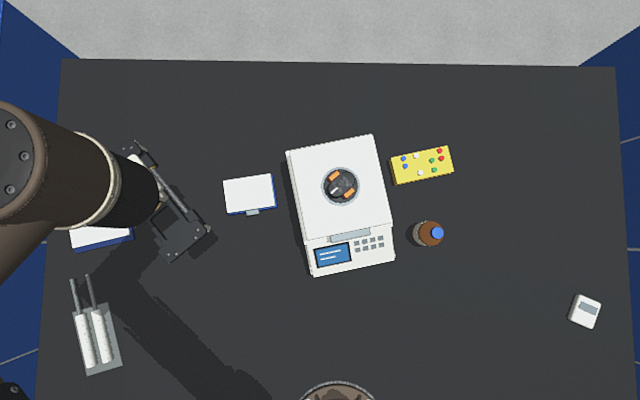

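View pics/side6.png

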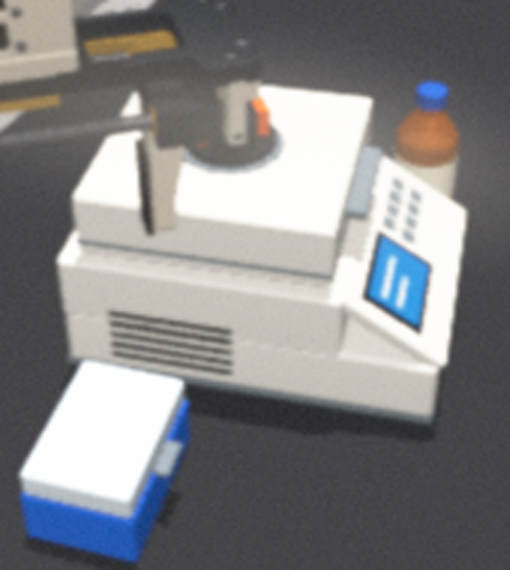

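The lid is shut in both pictures. In the top view the knob is turned at (340,186), with both tabs out. The tip box, rack and bottle are at the same pixels as before, and the arm touches nothing.

```bash
python3 -c "
from plant import r
print(r.close_job())"
```

```text
the job is handed in; nothing more can be done
None
```

The lid is latched, the knob is turned to about 14 N by feel and released, and the job was handed in at about 22 s of the 67 s allowed.

- **Lid:** I pushed it down with the closed fingertips. The catch gave way at about 18 N, and I pressed to about 25 N on the rubber stop. It stayed shut in every later picture.
- **Knob:** I pinched the tabs with 20 N, which brought the opening to 44.5 mm, so both were fully in. I then turned it clockwise 56.5°. Torque was steady at 0.15 N m until about 35° of turn, then rose. I stopped at 0.40 N m, 0.25 above the free reading, which is about 14 N.
- **Release:** The camera measured a knob turn of 0.98 rad. The tabs were 48.8 mm apart between centres, against 48.6 mm before, so they are out. The notch can have shifted the press by about 2 N either way, which I could not check.
- **Surroundings:** The tip box, rack and bottle moved less than 0.2 pixels in the top view. The gripper was well clear when I handed in.
- **Disagreement:** The last joint's torque rose 0.235 N m and the wrist moment 0.248 N m. That is about 13 N against 14 N, and both are inside the good range.

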